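# Hold the belt idler back at the mark

### The arm

A 6-joint arm with a two-finger parallel gripper is mounted at the origin on the work surface. World frame = base frame: x ahead of the robot, y to its left, z up, the work surface at z = 0. Lengths are in mm, angles in rad, forces in N, time in s.
With the tool pointing down it reaches from about 425 to 950 mm from the base axis. Payload 14.7 kg.
Tool frame: the origin (TCP) lies at the very end of the fingers, on their centre line; the grasp point (between the pads) lies 19 mm behind it (grasp_offset is the distance from the TCP to the grasp point, in mm); z points along the fingers, y is the line along which they close (so a half turn about z gives the same grasp; the last joint's range is limited). The gripper opens to 85 mm and grips with 20 to 120 N. Pads are 22 mm wide; open, the fingers measure 114 mm over their backs; the gripper's body (76 mm by 85 mm) begins 54 mm behind the grasp point. The pads swing forward as they close: fully open they stand 13 mm farther back than shut.
Start: joints at [1.194, 0.48, 1.596, -0, 1.065, -0.047], TCP at [210.481, 614.972, 231.297] pointing down, gripper open.
Joint ranges: [-2.75, 2.75], [-0.82, 2.05], [0.23, 2.67], [-1.56, 4.7], [0.09, 2.69], [-2.92, 2.92]. Speed limits (rad/s): [1.89, 1.89, 2.39, 3.01, 3.01, 3.01].

### API

Orientations are given as [roll, pitch, yaw] about the fixed x, y, z axes, in that order (R = Rz(yaw) Ry(pitch) Rx(roll)).
In Python, from cell import state, get_image, finish_job, grasp_offset gives the robot as it stands. The module is installed in compiled form; this text tells all that it offers.
- The arm moves only by the tool step_arm, never from a script. Its argument "motion" is a list of rows, each an object of numbers: "fingers": the opening, from 0 (shut) to 1 (fully open); "x", "y", "z": the shift along the tool's x, y, z in m; "wx", "wy", "wz": the turn, a rotation vector about the tool's x, y, z in rad. A call has 1 to 12 rows; each row shifts and turns the commanded pose from where the row before left it, along the tool's axes as they then stand; what a row does not reach is not made up. A row lasts 1/10 s, in which the tool goes at most 50 mm and 8.59 degrees, less where a joint would pass 70% of its speed; a pose out of reach is approached as far as the arm can. A call is refused whole if a number of a shift passes 0.05 or a number of a turn 0.15, either way. A call with a gripper value outside its range is refused whole. The fingers move at their own pace and stop on an object; "newtons" is the grip in N (left out, the last holds). Time passes only in rows, so rows that do not move let the fingers close. It gives the time, the measured TCP pose, the force, the opening and the grip force at its end, in the units of the state.
- state(): the state, without advancing time (a new reading comes with each control period).
- get_image(name): name is "side" or "top"; returns a dict with "img" (420x560x3 uint8, red, green, blue), "fx", "fy", "cx", "cy" (pixels), "extrinsics" (4x4, takes a point from world to camera coordinates). Camera axes: x right, y up, looking along -z (the intrinsics and any distortion apply to the point x, -y, -z); pixel columns grow to the right and rows downward; lengths in mm; the calibration is good to about 2 mm. A picture is of the moment at which its call begins. There is no depth.
- finish_job(): hands the job in; it is judged then, once.
The state is a dict: "clock": time; "joints": joint angles; "qd": joint speeds; "effort": joint torques, N m; "tool_pos": TCP position; "ee_rot": TCP orientation; "force": force on the tool from outside, world axes, zero at the start; "ft_torque": the same for the moment, N m; "finger_gap": finger opening in mm; "grip_force": force on a finger pad.
Only numpy, scipy, OpenCV 4.12 (cv2) and the standard library are available. Lean on these libraries where they do the work, as an engineer would, in place of code of your own. Each camera call takes 0.05 s, during which the arm holds its last target. There are 200 camera calls.

### The job

The belt rig on the bench needs its spring-loaded idler held back so that a colleague can slip the belt on. Pick up the orange pull handle and fit its square bore fully home onto the square steel stub on the green idler carriage, then pull the carriage gently by that handle against its spring until the white pointer stands on the red mark, without overstretching it past the mark, and keep it there: finish while still holding the handle, do not let go. Leave the blue handle and everything else on the bench alone.

Things in the scene. Friction and masses are not known exactly. Their poses are not given: they have to be found in the camera images.
- handle_mid (a point): Orange pull handle, loose, standing upright at any yaw, bore down, 84 mm tall, 0.3 kg. This is its centre, 42 mm above its underside, z up. Flat orange grip 60 mm long (x), 20 mm thick (y), from 38 to 84 mm above the underside: pinch it across its thickness. Below it a steel hub 44 x 44 x 38 mm with a 21.5 mm square bore, 32 mm deep, open at the bottom, sides parallel to x and y.
- handle: The same orange handle; this origin is the centre of its underside, at the mouth of the bore. Same axes.
- stub (a point): Foot of the square stub on the sliding green carriage, 60 mm above the bench: the centre of the handle's underside sits here when fully home. The steel stub, 19 x 19 mm, sides parallel to x and y, rises 31 mm; its top 8 mm taper to 11 mm. Any quarter turn fits. It stands on a 60 mm pulley; neither turns. All slide together along x; pull to -x, roughly towards the robot.
- carriage (a joint): How far the carriage is pulled out, in m: 0 at rest (its start), growing along -x of stub, end stop at 0.095. The spring pulls back with about 7 N at 0 and 15 N at 0.06; the carriage returns by itself when let go.
- pointer (a point): Tip of the white pointer on the carriage, 82 mm to +y of stub and 33 mm below it; it moves with the carriage. Same axes as stub.
- mark: Red mark: fixed red block on the yellow scale of the rig, beside the pointer's path on its +y side, 12 mm long along the slide (x), 24 mm across, 12 mm tall; origin at the centre of its underside, axes parallel to stub. At rest the pointer is 40 to 65 mm to +x of it; it is on the mark when level with this block along x (its middle is the aim).
- fixture: Belt rig, bolted down: grey base plate 300 x 220 x 12 mm, origin at the centre of its underside, axes parallel to stub (x away from the robot, pull to -x). Stub at rest at x +20 mm, y 0. Two fixed pulleys, 64 mm tall, at x +100 mm, y -65 and +62 mm; a blue spring tube 40 mm tall between them. Green carriage block 70 x 78 mm.
- blue_handle_mid (a point): Blue handle of the same outside shape and size, standing the same way; its 13 mm bore is too small for the stub. Not wanted. This point is its centre.
- wrench: Open-ended wrench lying on the bench, bystander.
- screwdriver: Screwdriver lying on the bench, bystander.
- spray_can: Spray can, 60 mm across, 190 mm tall, standing; bystander.
- steel_block: Steel block 110 x 60 x 30 mm, bystander.
There are look-alikes about, which are no part of the job. What is shaped like the handle but turquoise or yellow is not meant.

How it is judged:
By the outcome, as a careful person would: the job done as asked, in the order asked, and still so for the second after the job is handed in, while the arm keeps its last pose, push and grip.
It also fails if it takes over 48 s, if anything falls off the work surface, if the arm or the gripper's body presses on something with over 40 N, if the wrist force passes 120 N, or if a joint passes its speed limit or range.

## Working session

There is one attempt and no reset: what is moved stays moved. The work goes in short steps, Python scripts to look and compute and a tool call to move; the robot and the scene stay as the last step left them, time stands still between calls to the robot, and variables do not carry over. Pictures are saved under pics/ and viewed, at most 10 in all, crops included, and the job is handed in when it is done.

Besides the shell and the picture viewer there is one more tool, called after ">>>" by a JSON object that holds its "api" and its "payload". step_arm: Moves the arm, as the interface text tells. Its arguments: {"type":"object","properties":{"motion":{"type":"array","items":{"type":"object","properties":{"fingers":{"type":"number"},"x":{"type":"number"},"y":{"type":"number"},"z":{"type":"number"},"wx":{"type":"number"},"wy":{"type":"number"},"wz":{"type":"number"}}}},"newtons":{"type":"number"}},"required":["motion"]}

```bash
mkdir -p pics; python3 - <<'E'
from cell import *
import cv2,numpy as np,pickle
for n in("side","top"):
    d=get_image(n);cv2.imwrite(f"pics/{n}1.png",d["img"][...,::-1]);pickle.dump(d,open(n+"1.pkl","wb"))
    print(n,[d[k] for k in d if k not in("img","extrinsics")],list(d));print(np.round(d["extrinsics"],3))
print(state(),grasp_offset)
E
```

```text
side [498.24767381789616, 498.24767381789616, 273.7366273994651, 216.33281799123] ['img', 'fx', 'fy', 'cx', 'cy', 'extrinsics']
[[-8.040000e-01  5.950000e-01 -4.000000e-03  4.276910e+02]
 [-3.370000e-01 -4.500000e-01  8.270000e-01  1.458280e+02]
 [ 4.900000e-01  6.660000e-01  5.620000e-01 -1.731364e+03]
 [ 0.000000e+00  0.000000e+00  0.000000e+00  1.000000e+00]]
top [407.7290668550472, 407.7290668550472, 279.098717469502, 215.44261585575458] ['img', 'fx', 'fy', 'cx', 'cy', 'extrinsics']
[[ 3.000000e-03 -9.990000e-01 -3.400000e-02  4.563500e+01]
 [ 9.950000e-01  0.000000e+00  1.010000e-01 -5.578780e+02]
 [-1.010000e-01 -3.400000e-02  9.940000e-01 -1.058493e+03]
 [ 0.000000e+00  0.000000e+00  0.000000e+00  1.000000e+00]]
{'clock': 0.1, 'joints': array([ 1.19443517e+00,  4.80774754e-01,  1.59676963e+00,  5.24772712e-06,
        1.06506957e+00, -4.66237762e-02]), 'qd': array([ 0.00071555, -0.00302044, -0.00394644,  0.00031803, -0.00096649,
        0.00021952]), 'effort': array([ 1.40437140e-03, -9.52261734e+01, -4.31029952e+01,  1.42469121e-04,
        5.24806630e-03,  8.23325024e-06]), 'tool_pos': array([210.33696872, 614.67480092, 230.7482713 ]), 'ee_rot': array([-3.14057268e+00, -5.21827497e-05,  2.81185270e+00]), 'force': array([ 0.06276639,  1.24760787, -0.11292904]), 'ft_torque': array([ 0.01388937, -0.02988329, -0.00395268]), 'grip_force': 0.0, 'finger_gap': 85.32602483951366} 18.700000000000003
```

View pics/side1.png

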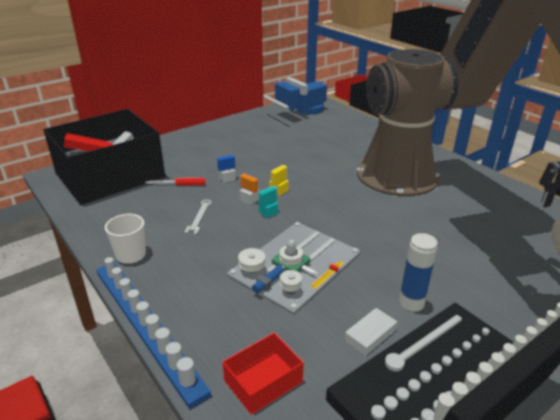

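View pics/top1.png

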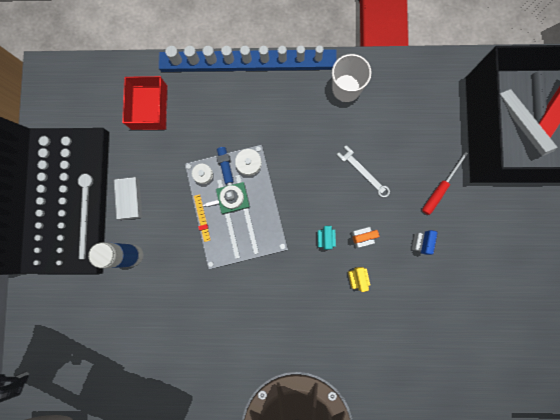

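Side view: orange handle at ~(248,188), with turquoise (268,200) and yellow (280,180) next to it; rig around (295,262). Top view: orange handle at (365,237), rig centre ~(236,207), stub (231,196), red mark ~(203,227). I'll zoom in on these next.

```bash
cat > h.py <<'E'
import numpy as np
from scipy.optimize import least_squares
def proj(d,P):
    P=np.atleast_2d(P);E=d["extrinsics"];c=P@E[:3,:3].T+E[:3,3]
    return np.c_[d["cx"]+d["fx"]*c[:,0]/-c[:,2], d["cy"]+d["fy"]*c[:,1]/c[:,2]]
def onz(d,u,v,z):
    E=d["extrinsics"];R=E[:3,:3];o=-R.T@E[:3,3]
    r=R.T@np.array([(u-d["cx"])/d["fx"],-(v-d["cy"])/d["fy"],-1]);return o+r*(z-o[2])/r[2]
def tri(ds,uvs):
    return least_squares(lambda p:np.concatenate([proj(d,p)[0]-uv for d,uv in zip(ds,uvs)]),[500,0,50]).x
E
python3 - <<'E'
import cv2,pickle,numpy as np
t=pickle.load(open("top1.pkl","rb"))["img"][...,::-1];s=pickle.load(open("side1.pkl","rb"))["img"][...,::-1]
def c(i,x,y,w,h,k):return cv2.resize(i[y:y+h,x:x+w],None,fx=k,fy=k,interpolation=cv2.INTER_CUBIC)
a=c(t,310,215,80,60,5);b=c(s,225,160,80,60,5);e=c(t,180,140,114,85*114//114,0.1)
r1=c(t,180,140,100,75,4);
R=np.vstack([np.hstack([a,b]),np.hstack([c(t,180,180,80,60,5),c(s,260,225,100,75,4)])])
cv2.imwrite("pics/crop1.png",R);print(R.shape)
E
```

```text
(600, 800, 3)
```

View pics/crop1.png

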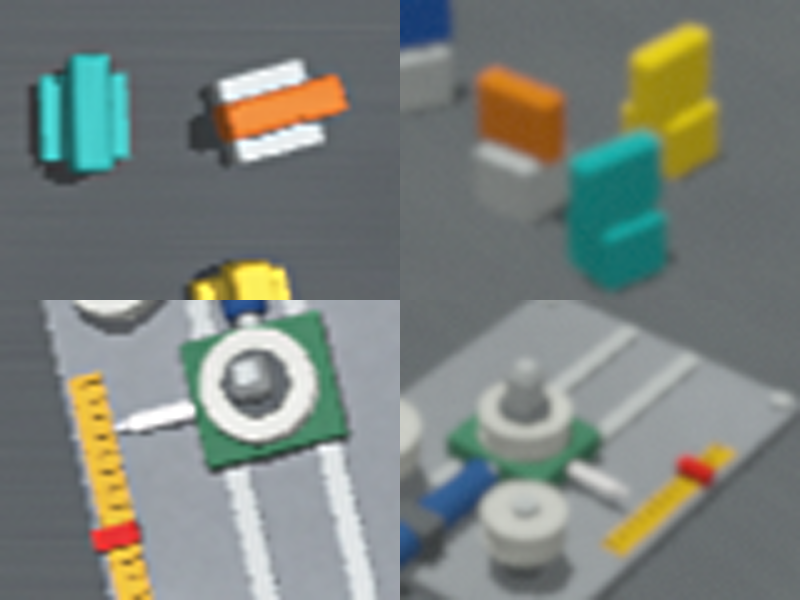

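Crop: orange handle seen clean in both views (top grip corners ≈(353–379,231–243)); stub tip top ≈(232,194.5), side ≈(291.5,240.5); red mark top ≈(203.2,227.2); pointer tip top ≈(203.5,206). Fit models to these now.

```bash
cat >> h.py <<'E'
import cv2,pickle,itertools
from scipy.optimize import minimize
def mask(d,lo,hi,roi):
    h=cv2.cvtColor(d["img"],cv2.COLOR_RGB2HSV);m=cv2.inRange(h,lo,hi);o=np.zeros_like(m);x,y,w,g=roi
    o[y:y+g,x:x+w]=m[y:y+g,x:x+w];return o
def box(cx,cy,yaw,dx,dy,z0,z1):
    c,s=np.cos(yaw),np.sin(yaw)
    return np.array([[cx+c*a*dx/2-s*b*dy/2,cy+s*a*dx/2+c*b*dy/2,z] for a in(-1,1) for b in(-1,1) for z in(z0,z1)])
def sil(d,P,k=8):
    p=proj(d,P);o=p.mean(0).astype(int)-40;q=cv2.convexHull((((p-o)+.5)*k).astype(np.int32))
    im=np.zeros((80*k,80*k),np.uint8);cv2.fillConvexPoly(im,q,255)
    return cv2.resize(im,(80,80),interpolation=cv2.INTER_AREA)/255.,o
def sildiff(d,m,P):
    s,o=sil(d,P);return np.abs(s-m[o[1]:o[1]+80,o[0]:o[0]+80]/255.).sum()
E
python3 - <<'E'
from h import *
t=pickle.load(open("top1.pkl","rb"));s=pickle.load(open("side1.pkl","rb"))
mt=mask(t,(5,140,90),(18,255,255),(340,220,50,30));ms=mask(s,(5,140,90),(18,255,255),(230,165,35,40))
print((mt>0).sum(),(ms>0).sum())
u=np.argwhere(mt)[:,::-1].mean(0)
p0=onz(t,*u,75);print(p0)
best=min((minimize(lambda q:sildiff(t,mt,box(*q,60,20,38,84))+sildiff(s,ms,box(*q,60,20,38,84)),[p0[0],p0[1],y],method="Nelder-Mead",options=dict(initial_simplex=[[p0[0],p0[1],y],[p0[0]+8,p0[1],y],[p0[0],p0[1]+8,y],[p0[0],p0[1],y+.3]])) for y in np.arange(0,3.1,.4)),key=lambda r:r.fun)
print("orange",best.x,best.fun)
for d,m in((t,mt),(s,ms)):
  r=minimize(lambda q:sildiff(d,m,box(*q,60,20,38,84)),best.x,method="Nelder-Mead",options=dict(initial_simplex=[best.x,best.x+[8,0,0],best.x+[0,8,0],best.x+[0,0,.2]]));print(r.x,r.fun)
# red mark
rt=mask(t,(0,150,90),(4,255,255),(195,220,20,15))|mask(t,(174,150,90),(180,255,255),(195,220,20,15))
rs=mask(s,(0,150,90),(4,255,255),(320,255,30,25))|mask(s,(174,150,90),(180,255,255),(320,255,30,25))
a=np.argwhere(rt)[:,::-1].mean(0);b=np.argwhere(rs)[:,::-1].mean(0);print("red",a,b,tri([t,s],[a,b]))
print("stubtip",tri([t,s],[(231.9,194.2),(291.3,240.3)]),onz(t,231.9,194.2,91))
c=[onz(t,*q,12) for q in[(187,164),(261,147),(286,247),(211,268)]]
for i in range(4):print(c[i],np.linalg.norm(c[i]-c[i-1]),np.arctan2(*(c[i]-c[i-1])[[1,0]]))
print(np.mean(c,0))
E
```

```text
187 225
[ 500.38540534 -173.72044905   75.        ]
orange [ 501.02999938 -175.3593752     1.80174043] 102.60392156862744
[ 500.57301971 -174.94314189    1.83695028] 32.074509803921565
[ 498.88054211 -178.01037371    1.58529187] 48.67843137254902
red [202.64705882 226.76470588] [333.38461538 267.07692308] [527.83428145 254.08256578  17.75299907]
stubtip [603.71433442 167.30847943  86.79322314] [605.68907956 164.54390016  91.        ]
[702.55162324 302.60167555  12.        ] 294.2142664680848 0.24948600297196158
[749.45000772  97.85291577  12.        ] 210.05121542178398 -1.3456272352860397
[474.30874974  28.35070215  12.        ] 283.78384298593403 -2.894163199066978
[417.44638974 229.9584348   12.        ] 209.47316259381472 1.8456999220380435
[585.93919261 164.69093207  12.        ]
```

```bash
python3 - <<'E'
from h import *
t=pickle.load(open("top1.pkl","rb"));s=pickle.load(open("side1.pkl","rb"))
def edges(d,P0,span=10):
    # refine: sample points along predicted plate edges, find max gradient along normal
    g=cv2.GaussianBlur(cv2.cvtColor(d["img"],cv2.COLOR_RGB2GRAY),(3,3),0.7).astype(float)
    return g
def loc(q,L):
    x,y,w=q;c,s_=np.cos(w),np.sin(w);L=np.asarray(L,float)
    return np.c_[x+c*L[:,0]-s_*L[:,1],y+s_*L[:,0]+c*L[:,1],L[:,2]]
C=[(-150,-110,12),(150,-110,12),(150,110,12),(-150,110,12)]
def obs(d,q,span):
    g=edges(d,None);out=[]
    for i in range(4):
        for f in np.linspace(.08,.92,25):
            L=np.array(C[i])*(1-f)+np.array(C[(i+1)%4])*f
            A=proj(d,loc(q,[L]))[0];B=proj(d,loc(q,[L*[.9,.9,1]]))[0]
            e=proj(d,loc(q,[C[i],C[(i+1)%4]]));tn=(e[1]-e[0]);n=np.array([-tn[1],tn[0]])/np.hypot(*tn)
            if n@(B-A)<0:n=-n
            k=np.arange(-span,span+.01,.25);p=A+k[:,None]*n
            v=cv2.remap(g.astype(np.float32),p[:,0].astype(np.float32)[None],p[:,1].astype(np.float32)[None],cv2.INTER_LINEAR)[0]
            gr=v[8:]-v[:-8]
            j=gr.argmax()
            if gr[j]>18:out.append((i,f,p[j+4],n))
    return out
def fit(ds,q):
    for span in(8,6,4,4):
        O=[(d,obs(d,q,span)) for d in ds]
        def res(x):
            r=[]
            for d,o in O:
                for i,f,p,n in o:
                    r.append((proj(d,loc(x,[np.array(C[i])*(1-f)+np.array(C[(i+1)%4])*f]))[0]-p)@n)
            return np.array(r)
        r=least_squares(res,q,loss="soft_l1",f_scale=.5);q=r.x
    return q,np.median(np.abs(res(q))),len(res(q))
q0=[585,163,.25]
for n,ds in(("top",[t]),("side",[s]),("both",[t,s])):
    q,m,k=fit(ds,q0);print(n,q,m,k)
np.save("q.npy",q)
pics=[]
for d,(x,y,w,h,kk) in((t,(170,135,133,150,3)),(s,(220,215,150,112,3))):
    im=cv2.resize(d["img"][y:y+h,x:x+w,::-1],None,fx=kk,fy=kk,interpolation=cv2.INTER_CUBIC)
    def D(L,col):
        p=(proj(d,loc(q,L))-[x,y]+.5)*kk
        cv2.polylines(im,[p.astype(int)],True,col,1)
    D(C,(255,0,255))
    a=np.linspace(0,6.28,40)
    D([(20+30*np.cos(b),30*np.sin(b),60) for b in a],(0,255,0))
    for sx,zz in((11,91),(19,60)):D([(20+sx/2*i,sx/2*j,zz) for i,j in((1,1),(1,-1),(-1,-1),(-1,1))],(0,0,255))
    D([(20,82,27),(20,81,27)],(255,255,0))
    for yy in(-65,62):D([(100+30*np.cos(b),yy+30*np.sin(b),64) for b in a],(0,255,255))
    o=(501,-175.4,1.80)
    pics.append(im)
def ov(d,x,y,w,h,kk):
    im=cv2.resize(d["img"][y:y+h,x:x+w,::-1],None,fx=kk,fy=kk,interpolation=cv2.INTER_CUBIC)
    for B in(box(501,-175.4,1.8,60,20,38,84),box(501,-175.4,1.8,44,44,0,38)):
        for i,j in itertools.combinations(range(8),2):
            if bin(i^j).count("1")==1:
                p=((proj(d,B[[i,j]])-[x,y]+.5)*kk).astype(int);cv2.line(im,tuple(map(int,p[0])),tuple(map(int,p[1])),(255,0,255),1)
    return im
H=np.zeros((600,800,3),np.uint8)
def put(im,x,y):
    im=im[:600-y,:800-x];H[y:y+im.shape[0],x:x+im.shape[1]]=im
put(pics[0],0,0);put(pics[1],400,0);put(ov(t,345,220,50,35,4),400,340);put(ov(s,230,165,45,50,4),605,340)
cv2.imwrite("pics/ov1.png",H)
E
```

```text
top [5.87001292e+02 1.67722363e+02 2.42823924e-01] 0.27440849573946147 100
side [5.87686743e+02 1.70506334e+02 2.43055062e-01] 0.2034938369994883 89
both [5.87356123e+02 1.68831602e+02 2.43472698e-01] 0.2731640513021859 187
```

View pics/ov1.png

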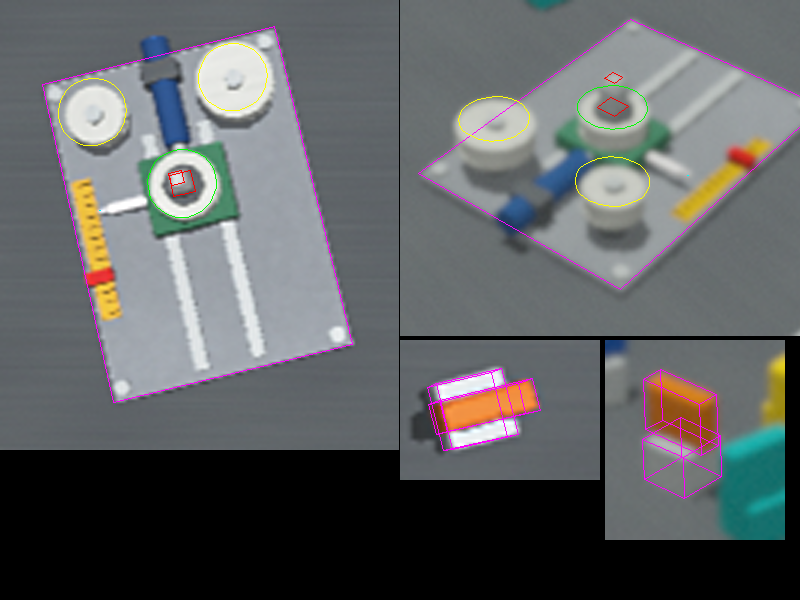

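Overlay: plate outline, carriage pulley circle and stub square sit on the picture in both views, as does the orange handle box. Rig yaw 0.2435, stub ≈(606.8,173.6); handle ≈(501,-175.4), grip thickness already along the rig's x. Turn the tool first (closing line along rig x: yaw 1.814).

>>> {"api": "step_arm", "payload": {"motion": [{"wz": 0.1425, "fingers": 1}, {"wz": 0.1425}, {"wz": 0.1425}, {"wz": 0.1425}, {"wz": 0.1425}, {"wz": 0.1425}, {"wz": 0.1425}, {}], "newtons": 60}}

```text
invalid input
```

>>> {"api": "step_arm", "payload": {"motion": [{"wz": 0.1425, "fingers": 1.0}, {"wz": 0.1425}, {"wz": 0.1425}, {"wz": 0.1425}, {"wz": 0.1425}, {"wz": 0.1425}, {"wz": 0.1425}, {"wz": 0.0}], "newtons": 60}}

```text
invalid input
```

>>> {"api": "step_arm", "payload": {"motion": [{"x": 0, "y": 0, "z": 0, "wx": 0, "wy": 0, "wz": 0.1425, "fingers": 1}, {"x": 0, "y": 0, "z": 0, "wx": 0, "wy": 0, "wz": 0.1425, "fingers": 1}, {"x": 0, "y": 0, "z": 0, "wx": 0, "wy": 0, "wz": 0.1425, "fingers": 1}, {"x": 0, "y": 0, "z": 0, "wx": 0, "wy": 0, "wz": 0.1425, "fingers": 1}, {"x": 0, "y": 0, "z": 0, "wx": 0, "wy": 0, "wz": 0.1425, "fingers": 1}, {"x": 0, "y": 0, "z": 0, "wx": 0, "wy": 0, "wz": 0.1425, "fingers": 1}, {"x": 0, "y": 0, "z": 0, "wx": 0, "wy": 0, "wz": 0.1425, "fingers": 1}]}}

```text
clock: 0.8
tool_pos: [210.4, 614.7, 230.9]
ee_rot: [-3.141, 0.001, 1.808]
force: [0.2, 0.1, -0.1]
finger_gap: 85.2
grip_force: 0.0
```

>>> {"api": "step_arm", "payload": {"motion": [{"x": 0, "y": 0, "z": -0.04, "wx": 0, "wy": 0, "wz": 0, "fingers": 1}, {"x": -0.0312, "y": 0.0173, "z": 0, "wx": 0, "wy": 0, "wz": 0, "fingers": 1}, {"x": -0.0312, "y": 0.0173, "z": 0, "wx": 0, "wy": 0, "wz": 0, "fingers": 1}, {"x": -0.0312, "y": 0.0173, "z": 0, "wx": 0, "wy": 0, "wz": 0, "fingers": 1}, {"x": -0.0312, "y": 0.0173, "z": 0, "wx": 0, "wy": 0, "wz": 0, "fingers": 1}, {"x": -0.0312, "y": 0.0173, "z": 0, "wx": 0, "wy": 0, "wz": 0, "fingers": 1}, {"x": -0.0312, "y": 0.0173, "z": 0, "wx": 0, "wy": 0, "wz": 0, "fingers": 1}, {"x": -0.0312, "y": 0.0173, "z": 0, "wx": 0, "wy": 0, "wz": 0, "fingers": 1}, {"x": -0.0312, "y": 0.0173, "z": 0, "wx": 0, "wy": 0, "wz": 0, "fingers": 1}, {"x": -0.0312, "y": 0.0173, "z": 0, "wx": 0, "wy": 0, "wz": 0, "fingers": 1}, {"x": -0.0312, "y": 0.0173, "z": 0, "wx": 0, "wy": 0, "wz": 0, "fingers": 1}, {"x": -0.0312, "y": 0.0173, "z": 0, "wx": 0, "wy": 0, "wz": 0, "fingers": 1}]}}

```text
clock: 2.0
tool_pos: [478.6, 326.5, 271.1]
ee_rot: [-3.141, 0.0, 1.814]
force: [-0.5, 0.2, -0.2]
finger_gap: 85.3
grip_force: 0.0
```

>>> {"api": "step_arm", "payload": {"motion": [{"x": -0.0385, "y": -0.0093}, {"x": -0.0385, "y": -0.0093}, {"x": -0.0385, "y": -0.0093}, {"x": -0.0385, "y": -0.0093}, {"x": -0.0385, "y": -0.0093}, {"x": -0.0385, "y": -0.0093}]}}

```text
invalid input
```

>>> {"api": "step_arm", "payload": {"motion": [{"x": -0.041, "y": -0.0083, "z": 0, "wx": 0, "wy": 0, "wz": 0, "fingers": 1}, {"x": -0.041, "y": -0.0083, "z": 0, "wx": 0, "wy": 0, "wz": 0, "fingers": 1}, {"x": -0.041, "y": -0.0083, "z": 0, "wx": 0, "wy": 0, "wz": 0, "fingers": 1}, {"x": -0.041, "y": -0.0083, "z": 0, "wx": 0, "wy": 0, "wz": 0, "fingers": 1}, {"x": -0.041, "y": -0.0083, "z": 0, "wx": 0, "wy": 0, "wz": 0, "fingers": 1}, {"x": -0.041, "y": -0.0083, "z": 0, "wx": 0, "wy": 0, "wz": 0, "fingers": 1}, {"x": -0.041, "y": -0.0083, "z": 0, "wx": 0, "wy": 0, "wz": 0, "fingers": 1}, {"x": -0.041, "y": -0.0083, "z": 0, "wx": 0, "wy": 0, "wz": 0, "fingers": 1}, {"x": -0.041, "y": -0.0083, "z": 0, "wx": 0, "wy": 0, "wz": 0, "fingers": 1}, {"x": -0.041, "y": -0.0083, "z": 0, "wx": 0, "wy": 0, "wz": 0, "fingers": 1}, {"x": -0.041, "y": -0.0083, "z": 0, "wx": 0, "wy": 0, "wz": 0, "fingers": 1}, {"x": -0.041, "y": -0.0083, "z": 0, "wx": 0, "wy": 0, "wz": 0, "fingers": 1}]}}

```text
clock: 3.2
tool_pos: [499.5, -175.4, 271.2]
ee_rot: [-3.141, -0.0, 1.814]
force: [2.1, 1.2, 0.3]
finger_gap: 85.7
grip_force: 0.0
```

>>> {"api": "step_arm", "payload": {"motion": [{"x": 0, "y": 0, "z": 0, "wx": 0, "wy": 0, "wz": 0, "fingers": 1}, {"x": 0, "y": 0, "z": 0, "wx": 0, "wy": 0, "wz": 0, "fingers": 1}]}}

```text
clock: 3.4
tool_pos: [499.5, -174.5, 270.9]
ee_rot: [-3.141, -0.001, 1.812]
force: [0.1, 0.7, 0.5]
finger_gap: 85.6
grip_force: 0.0
```

>>> {"api": "step_arm", "payload": {"motion": [{"x": -0.0012, "y": 0.0012, "z": 0.04, "wx": 0, "wy": 0, "wz": 0, "fingers": 1}, {"x": 0, "y": 0, "z": 0.05, "wx": 0, "wy": 0, "wz": 0, "fingers": 1}, {"x": 0, "y": 0, "z": 0.04, "wx": 0, "wy": 0, "wz": 0, "fingers": 1}, {"x": 0, "y": 0, "z": 0.03, "wx": 0, "wy": 0, "wz": 0, "fingers": 1}, {"x": 0, "y": 0, "z": 0.025, "wx": 0, "wy": 0, "wz": 0, "fingers": 1}, {"x": 0, "y": 0, "z": 0.02, "wx": 0, "wy": 0, "wz": 0, "fingers": 1}, {"x": 0, "y": 0, "z": 0.02, "wx": 0, "wy": 0, "wz": 0, "fingers": 1}, {"x": 0, "y": 0, "z": 0, "wx": 0, "wy": 0, "wz": 0, "fingers": 1}]}}

```text
clock: 4.2
tool_pos: [499.8, -172.8, 44.3]
ee_rot: [-3.138, -0.003, 1.816]
force: [-0.3, -0.0, 0.3]
finger_gap: 85.5
grip_force: 0.0
```

```bash
python3 - <<'E'
from cell import *
import cv2,numpy as np
o=[]
for n,(x,y,w,h) in(("top",(320,195,80,90)),("side",(210,130,80,90))):
    i=get_image(n)["img"][y:y+h,x:x+w,::-1];o.append(cv2.resize(i,None,fx=5,fy=5,interpolation=cv2.INTER_CUBIC))
cv2.imwrite("pics/g1.png",np.hstack(o))
E
```

```text
(no output)
```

View pics/g1.png

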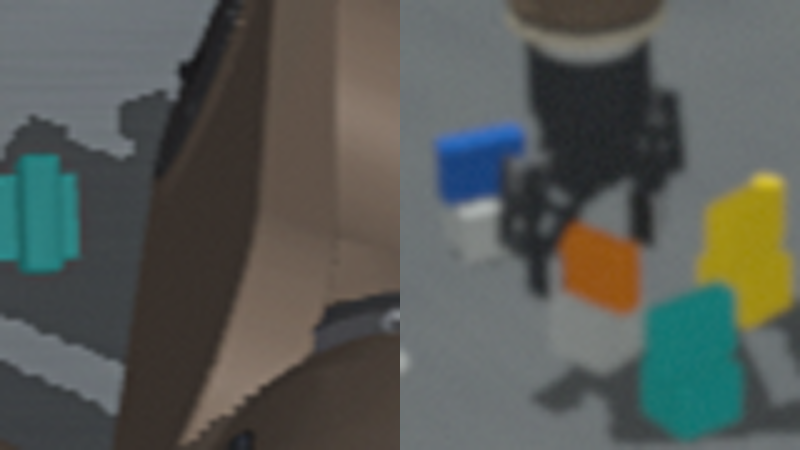

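The open fingers straddle the orange grip (side crop ≈(600,265)) with no contact with neighbours. Close.

>>> {"api": "step_arm", "payload": {"motion": [{"x": -0.001, "y": 0, "z": 0, "wx": 0, "wy": 0, "wz": 0, "fingers": 0}, {"x": 0, "y": 0, "z": 0, "wx": 0, "wy": 0, "wz": 0, "fingers": 0}, {"x": 0, "y": 0, "z": 0, "wx": 0, "wy": 0, "wz": 0, "fingers": 0}, {"x": 0, "y": 0, "z": 0, "wx": 0, "wy": 0, "wz": 0, "fingers": 0}, {"x": 0, "y": 0, "z": 0, "wx": 0, "wy": 0, "wz": 0, "fingers": 0}, {"x": 0, "y": 0, "z": 0, "wx": 0, "wy": 0, "wz": 0, "fingers": 0}, {"x": 0, "y": 0, "z": 0, "wx": 0, "wy": 0, "wz": 0, "fingers": 0}, {"x": 0, "y": 0, "z": 0, "wx": 0, "wy": 0, "wz": 0, "fingers": 0}], "newtons": 80}}

```text
clock: 5.1
tool_pos: [501.6, -175.7, 46.5]
ee_rot: [3.141, 0.0, 1.814]
force: [-2.0, -1.1, 6.0]
finger_gap: 19.3
grip_force: 79.7
```

>>> {"api": "step_arm", "payload": {"motion": [{"x": 0, "y": 0, "z": -0.02, "wx": 0, "wy": 0, "wz": 0, "fingers": 0}, {"x": 0, "y": 0, "z": -0.045, "wx": 0, "wy": 0, "wz": 0, "fingers": 0}, {"x": 0, "y": 0, "z": -0.045, "wx": 0, "wy": 0, "wz": 0, "fingers": 0}, {"x": 0.02, "y": 0.012, "z": 0, "wx": 0, "wy": 0, "wz": 0, "fingers": 0}, {"x": 0.04, "y": 0.024, "z": 0, "wx": 0, "wy": 0, "wz": 0, "fingers": 0}, {"x": 0.04, "y": 0.024, "z": 0, "wx": 0, "wy": 0, "wz": 0, "fingers": 0}, {"x": 0.04, "y": 0.024, "z": 0, "wx": 0, "wy": 0, "wz": 0, "fingers": 0}, {"x": 0.04, "y": 0.024, "z": 0, "wx": 0, "wy": 0, "wz": 0, "fingers": 0}, {"x": 0.04, "y": 0.024, "z": 0, "wx": 0, "wy": 0, "wz": 0, "fingers": 0}, {"x": 0.04, "y": 0.024, "z": 0, "wx": 0, "wy": 0, "wz": 0, "fingers": 0}, {"x": 0.03, "y": 0.018, "z": 0, "wx": 0, "wy": 0, "wz": 0, "fingers": 0}, {"x": 0.0237, "y": 0.0122, "z": 0, "wx": 0, "wy": 0, "wz": 0, "fingers": 0}]}}

```text
clock: 6.3
tool_pos: [606.8, 176.2, 155.9]
ee_rot: [-3.141, -0.0, 1.816]
force: [0.9, -0.6, -3.8]
finger_gap: 19.6
grip_force: 79.2
```

>>> {"api": "step_arm", "payload": {"motion": [{"x": 0, "y": 0, "z": 0, "wx": 0, "wy": 0, "wz": 0, "fingers": 0}, {"x": 0, "y": 0, "z": 0, "wx": 0, "wy": 0, "wz": 0, "fingers": 0}, {"x": 0, "y": 0, "z": 0, "wx": 0, "wy": 0, "wz": 0, "fingers": 0}]}}

```text
clock: 6.6
tool_pos: [606.1, 173.0, 155.9]
ee_rot: [-3.141, 0.0, 1.814]
force: [0.9, -0.3, -3.5]
finger_gap: 18.9
grip_force: 79.1
```

```bash
python3 - <<'E'
from cell import *
from h import *
st=[];
for n in("top","side"):
    d=get_image(n);pickle.dump(d,open(n+"2.pkl","wb"));st.append(np.r_[state()["tool_pos"],state()["ee_rot"]]);
print(np.round(st,3))
o=[]
for n,(x,y,w,h) in(("top",(185,140,80,90)),("side",(250,160,80,110))):
    i=pickle.load(open(n+"2.pkl","rb"))["img"][y:y+h,x:x+w,::-1];o.append(cv2.resize(i,(400,5*h),interpolation=cv2.INTER_CUBIC))
o[0]=cv2.copyMakeBorder(o[0],0,100,0,0,cv2.BORDER_CONSTANT)
cv2.imwrite("pics/hov.png",np.hstack(o))
E
```

```text
[[606.244 172.818 156.078  -3.141   0.      1.814]
 [606.397 172.751 156.229  -3.141   0.      1.813]]
```

View pics/hov.png

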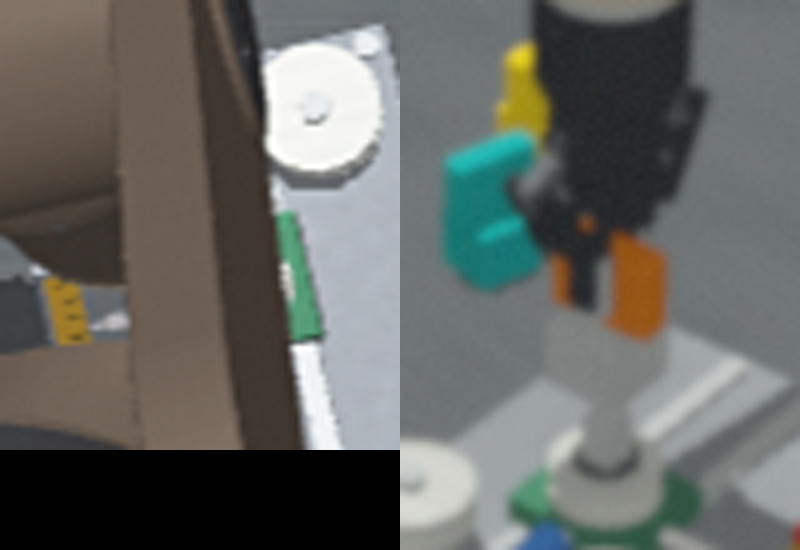

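Side crop: hub centre column ≈607 stands right over stub (≈606) and pulley centre (≈607), ~1 mm laterally; top view is blocked by the arm. Descend gently and watch the force.

>>> {"api": "step_arm", "payload": {"motion": [{"x": 0.0006, "y": 0.0006, "z": 0.01, "wx": 0, "wy": 0, "wz": 0, "fingers": 0}, {"x": 0, "y": 0, "z": 0.006, "wx": 0, "wy": 0, "wz": 0, "fingers": 0}, {"x": 0, "y": 0, "z": 0.004, "wx": 0, "wy": 0, "wz": 0, "fingers": 0}, {"x": 0, "y": 0, "z": 0.003, "wx": 0, "wy": 0, "wz": 0, "fingers": 0}, {"x": 0, "y": 0, "z": 0.002, "wx": 0, "wy": 0, "wz": 0, "fingers": 0}, {"x": 0, "y": 0, "z": 0, "wx": 0, "wy": 0, "wz": 0, "fingers": 0}, {"x": 0, "y": 0, "z": 0, "wx": 0, "wy": 0, "wz": 0, "fingers": 0}]}}

```text
clock: 7.4
tool_pos: [607.2, 174.5, 131.4]
ee_rot: [3.141, -0.0, 1.814]
force: [-0.4, 0.6, -3.7]
finger_gap: 19.3
grip_force: 79.1
```

>>> {"api": "step_arm", "payload": {"motion": [{"x": 0, "y": 0, "z": 0.001, "wx": 0, "wy": 0, "wz": 0, "fingers": 0}, {"x": 0, "y": 0, "z": 0.001, "wx": 0, "wy": 0, "wz": 0, "fingers": 0}, {"x": 0, "y": 0, "z": 0, "wx": 0, "wy": 0, "wz": 0, "fingers": 0}, {"x": 0, "y": 0, "z": 0, "wx": 0, "wy": 0, "wz": 0, "fingers": 0}]}}

```text
clock: 7.8
tool_pos: [607.0, 174.4, 129.6]
ee_rot: [3.142, 0.0, 1.814]
force: [-3.0, -1.3, 5.6]
finger_gap: 19.1
grip_force: 80.4
```

Contact at the taper ~2 mm off: push is toward rig -x. Shift that way and continue.

>>> {"api": "step_arm", "payload": {"motion": [{"x": -0.0003, "y": -0.0009, "z": 0, "wx": 0, "wy": 0, "wz": 0, "fingers": 0}, {"x": -0.0002, "y": -0.0008, "z": 0, "wx": 0, "wy": 0, "wz": 0, "fingers": 0}, {"x": 0, "y": 0, "z": 0.001, "wx": 0, "wy": 0, "wz": 0, "fingers": 0}, {"x": 0, "y": 0, "z": 0, "wx": 0, "wy": 0, "wz": 0, "fingers": 0}, {"x": 0, "y": 0, "z": 0, "wx": 0, "wy": 0, "wz": 0, "fingers": 0}]}}

```text
clock: 8.3
tool_pos: [605.5, 173.5, 128.0]
ee_rot: [-3.141, 0.0, 1.814]
force: [0.2, -2.1, -4.0]
finger_gap: 19.4
grip_force: 79.3
```

Vertical force is gone. Continue down.

>>> {"api": "step_arm", "payload": {"motion": [{"x": 0, "y": 0, "z": 0.0015, "wx": 0, "wy": 0, "wz": 0, "fingers": 0}, {"x": 0, "y": 0, "z": 0.0015, "wx": 0, "wy": 0, "wz": 0, "fingers": 0}, {"x": 0, "y": 0, "z": 0, "wx": 0, "wy": 0, "wz": 0, "fingers": 0}, {"x": 0, "y": 0, "z": 0, "wx": 0, "wy": 0, "wz": 0, "fingers": 0}]}}

```text
clock: 8.7
tool_pos: [605.5, 173.5, 125.1]
ee_rot: [-3.141, 0.0, 1.814]
force: [0.6, -2.1, -4.1]
finger_gap: 19.0
grip_force: 79.2
```

>>> {"api": "step_arm", "payload": {"motion": [{"x": -0.0005, "y": 0, "z": 0.002, "wx": 0, "wy": 0, "wz": 0, "fingers": 0}, {"x": 0, "y": 0, "z": 0.002, "wx": 0, "wy": 0, "wz": 0, "fingers": 0}, {"x": 0, "y": 0, "z": 0.002, "wx": 0, "wy": 0, "wz": 0, "fingers": 0}, {"x": 0, "y": 0, "z": 0.002, "wx": 0, "wy": 0, "wz": 0, "fingers": 0}, {"x": 0, "y": 0, "z": 0.002, "wx": 0, "wy": 0, "wz": 0, "fingers": 0}, {"x": 0, "y": 0, "z": 0, "wx": 0, "wy": 0, "wz": 0, "fingers": 0}, {"x": 0, "y": 0, "z": 0, "wx": 0, "wy": 0, "wz": 0, "fingers": 0}]}}

```text
clock: 9.4
tool_pos: [605.6, 173.1, 115.2]
ee_rot: [-3.141, -0.0, 1.814]
force: [-0.4, -0.7, -3.8]
finger_gap: 19.1
grip_force: 79.2
```

>>> {"api": "step_arm", "payload": {"motion": [{"x": 0, "y": 0, "z": 0.002, "wx": 0, "wy": 0, "wz": 0, "fingers": 0}, {"x": 0, "y": 0, "z": 0.002, "wx": 0, "wy": 0, "wz": 0, "fingers": 0}, {"x": 0, "y": 0, "z": 0.002, "wx": 0, "wy": 0, "wz": 0, "fingers": 0}, {"x": 0, "y": 0, "z": 0, "wx": 0, "wy": 0, "wz": 0, "fingers": 0}, {"x": 0, "y": 0, "z": 0, "wx": 0, "wy": 0, "wz": 0, "fingers": 0}]}}

```text
clock: 9.9
tool_pos: [605.7, 173.1, 109.2]
ee_rot: [-3.141, 0.0, 1.814]
force: [0.2, 0.4, -3.9]
finger_gap: 18.7
grip_force: 79.2
```

Underside ≈62.7 mm. Step down to seat it.

>>> {"api": "step_arm", "payload": {"motion": [{"x": 0, "y": 0, "z": 0.001, "wx": 0, "wy": 0, "wz": 0, "fingers": 0}, {"x": 0, "y": 0, "z": 0.001, "wx": 0, "wy": 0, "wz": 0, "fingers": 0}, {"x": 0, "y": 0, "z": 0, "wx": 0, "wy": 0, "wz": 0, "fingers": 0}, {"x": 0, "y": 0, "z": 0, "wx": 0, "wy": 0, "wz": 0, "fingers": 0}]}}

```text
clock: 10.3
tool_pos: [605.7, 173.1, 107.3]
ee_rot: [-3.142, 0.0, 1.814]
force: [0.2, 0.7, -3.3]
finger_gap: 19.1
grip_force: 79.2
```

>>> {"api": "step_arm", "payload": {"motion": [{"x": 0, "y": 0, "z": 0.0007, "wx": 0, "wy": 0, "wz": 0, "fingers": 0}, {"x": 0, "y": 0, "z": 0, "wx": 0, "wy": 0, "wz": 0, "fingers": 0}, {"x": 0, "y": 0, "z": 0, "wx": 0, "wy": 0, "wz": 0, "fingers": 0}]}}

```text
clock: 10.6
tool_pos: [605.7, 173.1, 106.6]
ee_rot: [3.142, 0.0, 1.814]
force: [-0.4, -0.4, -3.6]
finger_gap: 18.9
grip_force: 79.4
```

>>> {"api": "step_arm", "payload": {"motion": [{"x": 0, "y": 0, "z": 0.0005, "wx": 0, "wy": 0, "wz": 0, "fingers": 0}, {"x": 0, "y": 0, "z": 0.0003, "wx": 0, "wy": 0, "wz": 0, "fingers": 0}, {"x": 0, "y": 0, "z": 0, "wx": 0, "wy": 0, "wz": 0, "fingers": 0}, {"x": 0, "y": 0, "z": 0, "wx": 0, "wy": 0, "wz": 0, "fingers": 0}]}}

```text
clock: 11.0
tool_pos: [605.7, 173.1, 106.5]
ee_rot: [3.141, 0.0, 1.814]
force: [-3.3, -1.3, 7.9]
finger_gap: 19.1
grip_force: 80.7
```

Seated: z stops at 106.5 with +12 N change, matching underside at 60 mm. Now pull along tool -y (rig -x), 44 mm first.

>>> {"api": "step_arm", "payload": {"motion": [{"x": 0, "y": -0.002, "z": 0, "wx": 0, "wy": 0, "wz": 0, "fingers": 0}, {"x": 0, "y": -0.004, "z": 0, "wx": 0, "wy": 0, "wz": 0, "fingers": 0}, {"x": 0, "y": -0.004, "z": 0, "wx": 0, "wy": 0, "wz": 0, "fingers": 0}, {"x": 0, "y": -0.004, "z": 0, "wx": 0, "wy": 0, "wz": 0, "fingers": 0}, {"x": 0, "y": -0.004, "z": 0, "wx": 0, "wy": 0, "wz": 0, "fingers": 0}, {"x": 0, "y": -0.004, "z": 0, "wx": 0, "wy": 0, "wz": 0, "fingers": 0}, {"x": 0, "y": -0.004, "z": 0, "wx": 0, "wy": 0, "wz": 0, "fingers": 0}, {"x": 0, "y": -0.004, "z": 0, "wx": 0, "wy": 0, "wz": 0, "fingers": 0}, {"x": 0, "y": -0.004, "z": 0, "wx": 0, "wy": 0, "wz": 0, "fingers": 0}, {"x": 0, "y": -0.002, "z": 0, "wx": 0, "wy": 0, "wz": 0, "fingers": 0}, {"x": 0, "y": 0, "z": 0, "wx": 0, "wy": 0, "wz": 0, "fingers": 0}, {"x": 0, "y": 0, "z": 0, "wx": 0, "wy": 0, "wz": 0, "fingers": 0}]}}

```text
clock: 12.2
tool_pos: [573.0, 164.9, 106.5]
ee_rot: [3.137, 0.0, 1.814]
force: [10.8, 2.5, -3.3]
finger_gap: 19.3
grip_force: 79.3
```

```bash
python3 - <<'E'
from cell import *
from h import *
o=[]
for n,(x,y,w,h) in(("top",(185,190,80,90)),("side",(280,220,80,90))):
    d=get_image(n);pickle.dump(d,open(n+"3.pkl","wb"))
    i=d["img"][y:y+h,x:x+w,::-1];o.append(cv2.resize(i,(400,5*h),interpolation=cv2.INTER_CUBIC))
cv2.imwrite("pics/pull1.png",np.hstack(o));print(state()["tool_pos"],state()["force"])
E
```

```text
[573.02647337 164.91729632 106.4780602 ] [10.87712798  0.97946614 -4.20251068]
```

View pics/pull1.png

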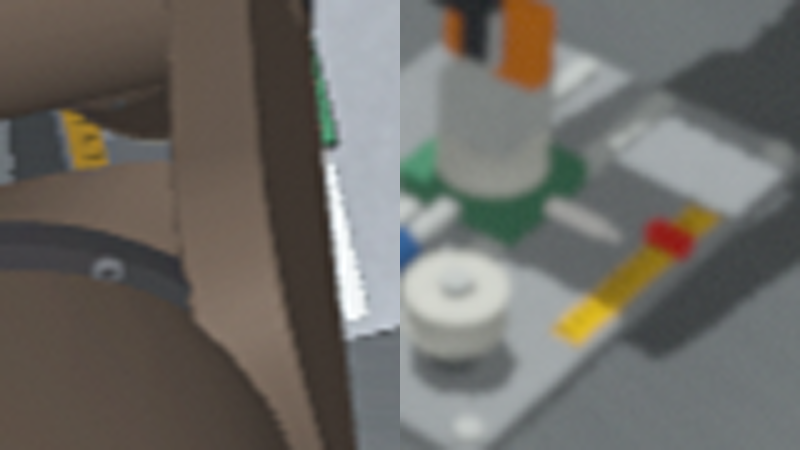

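Top is blocked; side shows the hub flush on the pulley, pointer tip ≈(324,267.5) still short of the red block ≈(334,267). Work out the rest numerically.

```bash
python3 - <<'E'
from h import *
L=lambda f:pickle.load(open(f,"rb"))
t,s,s3=L("top1.pkl"),L("side1.pkl"),L("side3.pkl");q=np.load("q.npy")
R=np.array([[np.cos(q[2]),-np.sin(q[2])],[np.sin(q[2]),np.cos(q[2])]])
toL=lambda p:np.r_[R.T@(p[:2]-q[:2]),p[2]]
def red(d,roi):return mask(d,(0,140,70),(6,255,255),roi)|mask(d,(172,140,70),(180,255,255),roi)
rt=red(t,(195,220,20,15));rs=red(s,(320,255,30,25));rs3=red(s3,(320,255,30,25))
def B(x,y,z0):
    c=R@[x,y]+q[:2];return box(*c,q[2],12,24,z0,z0+12)
for nm,S in(("both",[(t,rt),(s,rs)]),("side",[(s,rs)]),("side3",[(s3,rs3)]),("top",[(t,rt)])):
  for z0 in(12,16):
    r=minimize(lambda v:sum(sildiff(d,m,B(*v,z0)) for d,m in S),[-37,97],method="Nelder-Mead",options=dict(initial_simplex=[[-37,97],[-31,97],[-37,103]]))
    print(nm,z0,r.x,r.fun)
print("rest top",toL(onz(t,203.3,205.8,27)),"rest side",toL(onz(s,317.3,276.2,27)),"now side",toL(onz(s3,323.6,267.2,27)))
print("model rest px",proj(s,np.r_[R@[20,82]+q[:2],27]),proj(t,np.r_[R@[20,82]+q[:2],27]))
E
```

```text
both 12 [-37.09100342  96.59634399] 48.709803921568636
both 16 [-37.45716858  96.51744843] 50.92941176470588
side 12 [-37.49227905  98.58454895] 37.556862745098044
side 16 [-37.80200195  99.36865234] 37.90588235294118
side3 12 [-36.27124023  97.88293457] 27.67450980392157
side3 16 [-33.39795494 100.37130356] 27.984313725490196
top 12 [-37.0120163  96.5452919] 10.992156862745098
top 16 [-37.61578369  95.78408813] 11.176470588235295
rest top [16.73496975 80.75935282 27.        ] rest side [27.11302368 91.71130691 27.        ] now side [-11.64359488  83.94003835  27.        ]
model rest px [[315.79586966 273.15111095]] [[202.59043367 204.7444736 ]]
```

>>> {"api": "step_arm", "payload": {"motion": [{"x": 0, "y": -0.003, "z": 0, "wx": 0, "wy": 0, "wz": 0, "fingers": 0}, {"x": 0, "y": -0.004, "z": 0, "wx": 0, "wy": 0, "wz": 0, "fingers": 0}, {"x": 0, "y": -0.004, "z": 0, "wx": 0, "wy": 0, "wz": 0, "fingers": 0}, {"x": 0, "y": -0.004, "z": 0, "wx": 0, "wy": 0, "wz": 0, "fingers": 0}, {"x": 0, "y": -0.003, "z": 0, "wx": 0, "wy": 0, "wz": 0, "fingers": 0}, {"x": 0, "y": -0.002, "z": 0, "wx": 0, "wy": 0, "wz": 0, "fingers": 0}, {"x": 0, "y": -0.001, "z": 0, "wx": 0, "wy": 0, "wz": 0, "fingers": 0}, {"x": 0, "y": 0, "z": 0, "wx": 0, "wy": 0, "wz": 0, "fingers": 0}, {"x": 0, "y": 0, "z": 0, "wx": 0, "wy": 0, "wz": 0, "fingers": 0}]}}

```text
clock: 13.2
tool_pos: [553.2, 160.0, 106.5]
ee_rot: [3.136, 0.0, 1.814]
force: [13.0, 2.2, -6.6]
finger_gap: 19.3
grip_force: 79.0
```

```bash
python3 - <<'E'
from cell import *
from h import *
d=get_image("side");pickle.dump(d,open("side4.pkl","wb"));q=np.load("q.npy")
R=np.array([[np.cos(q[2]),-np.sin(q[2])],[np.sin(q[2]),np.cos(q[2])]])
x,y=295,235
im=cv2.resize(d["img"][y:y+50,x:x+60,::-1],None,fx=12,fy=12,interpolation=cv2.INTER_CUBIC)
# fixed lines across the slide at local x=-31,-37,-43 at pointer height
for lx,c in((-31,(0,255,255)),(-37,(0,0,0)),(-43,(0,255,255))):
    p=((proj(d,[np.r_[R@[lx,yy]+q[:2],z] for yy,z in((75,27),(84.6,27))])-[x,y]+.5)*12).astype(int);cv2.line(im,tuple(map(int,p[0])),tuple(map(int,p[1])),c,1)
for B in(box(*(R@[-37,97.3]+q[:2]),q[2],12,24,12,24),):
    for i,j in itertools.combinations(range(8),2):
        if bin(i^j).count("1")==1:
            p=((proj(d,B[[i,j]])-[x,y]+.5)*12).astype(int);cv2.line(im,tuple(map(int,p[0])),tuple(map(int,p[1])),(255,0,255),1)
cv2.imwrite("pics/pull2.png",im)
st=state();print(st["tool_pos"],st["force"],R.T@(st["tool_pos"][:2]-q[:2]))
E
```

```text
[553.16524548 159.97172246 106.47191271] [12.89403486  2.66773879 -6.21734546] [-35.31836386  -0.35602788]
```

View pics/pull2.png

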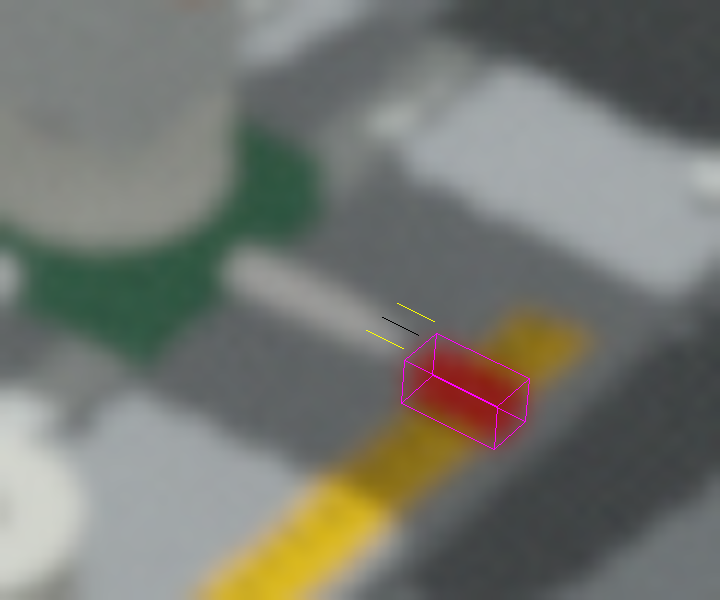

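Pointer axis (tip ≈(390,340) in crop) lies on the mark's +x edge line (local ≈-31.5 to -34 by kinematics), aim -37. Pull ~4 mm more.

>>> {"api": "step_arm", "payload": {"motion": [{"x": 0, "y": -0.002, "z": 0, "wx": 0, "wy": 0, "wz": 0, "fingers": 0}, {"x": 0, "y": -0.0015, "z": 0, "wx": 0, "wy": 0, "wz": 0, "fingers": 0}, {"x": 0, "y": -0.0005, "z": 0, "wx": 0, "wy": 0, "wz": 0, "fingers": 0}, {"x": 0, "y": 0, "z": 0, "wx": 0, "wy": 0, "wz": 0, "fingers": 0}, {"x": 0, "y": 0, "z": 0, "wx": 0, "wy": 0, "wz": 0, "fingers": 0}, {"x": 0, "y": 0, "z": 0, "wx": 0, "wy": 0, "wz": 0, "fingers": 0}]}}

```text
clock: 13.85
tool_pos: [549.5, 159.1, 106.5]
ee_rot: [3.136, 0.0, 1.814]
force: [13.7, 2.9, -7.1]
finger_gap: 19.1
grip_force: 79.0
```

```bash
python3 - <<'E'
from cell import *
from h import *
q=np.load("q.npy")
R=np.array([[np.cos(q[2]),-np.sin(q[2])],[np.sin(q[2]),np.cos(q[2])]])
d=get_image("side");pickle.dump(d,open("side5.pkl","wb"))
st=state();print(st["tool_pos"],st["force"],R.T@(st["tool_pos"][:2]-q[:2]))
# pointer axis by profile peak along slide direction, at several local y, for known frames
for f in("side1.pkl","side3.pkl","side4.pkl","side5.pkl"):
    d=pickle.load(open(f,"rb"));g=cv2.cvtColor(d["img"],cv2.COLOR_RGB2GRAY).astype(np.float32);out=[]
    guess={"side1.pkl":20,"side3.pkl":-13,"side4.pkl":-33,"side5.pkl":-37}[f]
    for yy in(55,60,65,70,75,80):
        xs=np.arange(guess-14,guess+14.1,.25)
        p=proj(d,[np.r_[R@[a,yy]+q[:2],27] for a in xs]).astype(np.float32)
        v=cv2.remap(g,p[:,:1],p[:,1:],cv2.INTER_LINEAR)[:,0]
        w=np.clip(v-np.median(v)-.4*(v.max()-np.median(v)),0,None);out.append((w*xs).sum()/w.sum())
    print(f,np.round(out,1))
i=d["img"][235:285,295:355,::-1];cv2.imwrite("pics/pull3.png",cv2.resize(i,None,fx=12,fy=12,interpolation=cv2.INTER_CUBIC))
E
```

```text
[549.565975   159.04169955 106.51801262] [13.84880069  2.62360227 -7.27689773] [-39.03568447  -0.39092952]
side1.pkl [18.7 18.6 18.6 18.5 17.9 18. ]
side3.pkl [-11.5 -11.3 -11.3 -11.1 -10.9 -10.8]
side4.pkl [-32.  -32.1 -32.1 -32.  -31.5 -30.9]
side5.pkl [-35.5 -35.6 -35.5 -35.3 -35.2 -35.2]
```

View pics/pull3.png

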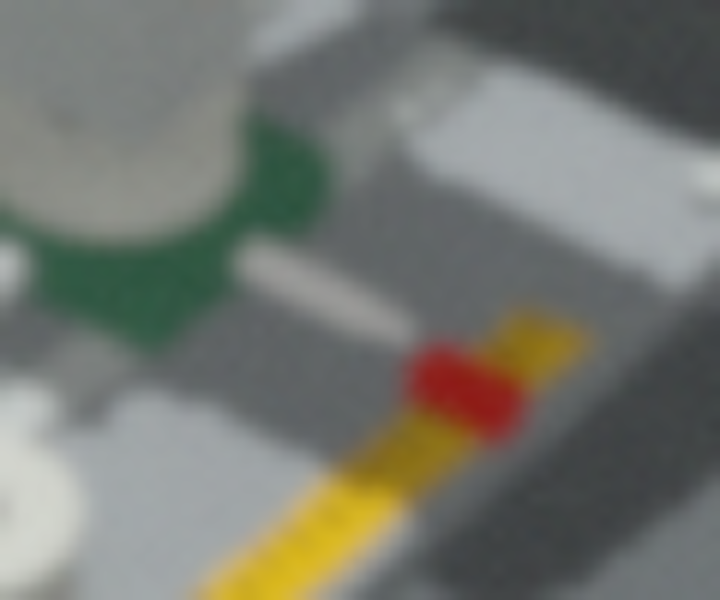

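Pointer now reads local x ≈-35.4 against mark ≈-37 (spring force 14 N agrees with ~54 mm); the picture shows it level with the red block just short of its middle. 2 mm more.

>>> {"api": "step_arm", "payload": {"motion": [{"x": 0, "y": -0.001, "z": 0, "wx": 0, "wy": 0, "wz": 0, "fingers": 0}, {"x": 0, "y": -0.001, "z": 0, "wx": 0, "wy": 0, "wz": 0, "fingers": 0}, {"x": 0, "y": 0, "z": 0, "wx": 0, "wy": 0, "wz": 0, "fingers": 0}, {"x": 0, "y": 0, "z": 0, "wx": 0, "wy": 0, "wz": 0, "fingers": 0}, {"x": 0, "y": 0, "z": 0, "wx": 0, "wy": 0, "wz": 0, "fingers": 0}]}}

```text
clock: 14.4
tool_pos: [547.6, 158.6, 106.5]
ee_rot: [3.135, 0.0, 1.814]
force: [15.1, 2.9, -6.9]
finger_gap: 19.0
grip_force: 78.9
```

```bash
python3 - <<'E'
from cell import *
from h import *
q=np.load("q.npy")
R=np.array([[np.cos(q[2]),-np.sin(q[2])],[np.sin(q[2]),np.cos(q[2])]])
d=get_image("side");st=state();print(st["tool_pos"],st["force"],R.T@(st["tool_pos"][:2]-q[:2]),np.abs(st["qd"]).max())
g=cv2.cvtColor(d["img"],cv2.COLOR_RGB2GRAY).astype(np.float32);out=[]
for yy in(55,60,65,70,75,80):
    xs=np.arange(-51,-22.9,.25);p=proj(d,[np.r_[R@[a,yy]+q[:2],27] for a in xs]).astype(np.float32)
    v=cv2.remap(g,p[:,:1],p[:,1:],cv2.INTER_LINEAR)[:,0]
    w=np.clip(v-np.median(v)-.4*(v.max()-np.median(v)),0,None);out.append((w*xs).sum()/w.sum())
print(np.round(out,1))
# how the hub sits: carriage height vs handle; vertical extent of orange/hub unchanged
i=d["img"][160:280,250:350,::-1];cv2.imwrite("pics/final.png",cv2.resize(i,None,fx=5,fy=5,interpolation=cv2.INTER_CUBIC))
E
```

```text
[547.62940089 158.57677179 106.49917492] [13.60734419  1.56434115 -7.40615841] [-41.02722467  -0.37528666] 0.0024497581744928444
[-37.4 -37.3 -37.1 -37.1 -37.4 -37.2]
```

View pics/final.png

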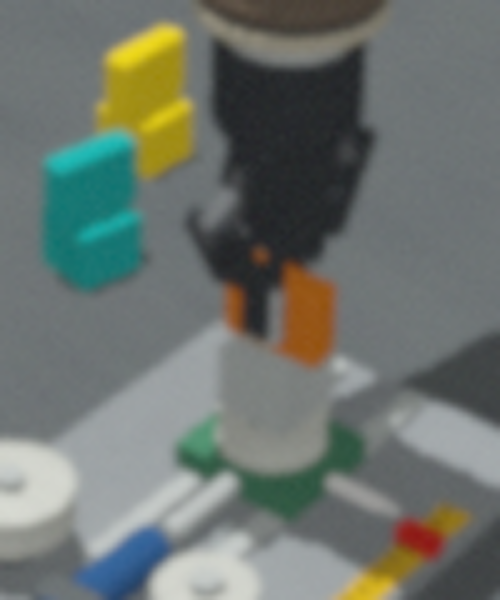

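Pointer reads -37.3 against the mark's -37, the hub is flush on the pulley (z unchanged at 106.5), and the arm is still holding. Handing in.

```bash
python3 -c "
from cell import *
print(finish_job())"
```

```text
the job is handed in; nothing more can be done
None
```

The orange handle is fully home on the stub, the carriage is pulled about 56 mm so the pointer stands within about 1 mm of the red mark's middle by the side camera, and the job was handed in at about 14.5 s with the gripper still holding at 79 N.

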